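# Clip the menu panel on the café window stand

### The arm

A 6-joint arm with a two-finger parallel gripper is mounted at the origin on the work surface. World frame = base frame: x ahead of the robot, y to its left, z up, the work surface at z = 0. Lengths are in mm, angles in rad, forces in N, time in s.
With the tool pointing down it reaches from about 350 to 800 mm from the base axis. Payload 7.3 kg.
Tool frame: the origin (TCP) lies midway between the tips of the shut fingers; the grasp point (between the pads) lies manip.tcp_to_grasp behind it (manip.tcp_to_grasp is the distance from the TCP to the grasp point, in mm); z points along the fingers, x is the direction in which the jaws open and shut, and the axes are right-handed (so a half turn about z gives the same grasp; the last joint's range is limited). The gripper opens to 85 mm and grips with 20 to 120 N. Pads are 22 mm wide; open, the fingers measure 114 mm over their backs; the gripper's body (76 mm by 85 mm) begins 54 mm behind the grasp point. The pads swing forward as they close: fully open they stand 13 mm farther back than shut.
Start: joints at [-1.349, 0.342, 1.524, -0, 1.275, -0.146], TCP at [188.794, -489.899, 231.322] pointing down, gripper open.
Joint ranges: [-2.53, 2.53], [-0.77, 2.02], [0.04, 2.7], [-1, 4.14], [0.28, 2.66], [-3.11, 3.11]. Speed limits (rad/s): [2.57, 2.57, 3.14, 3.14, 3.14, 3.14].

### API

Orientations are given as a rotation vector (axis times angle).
In Python, from cell import telemetry, grab_frame, camera_params, manip gives the robot as it stands.
- The arm moves only by the tool arm_command, never from a script. Its argument "commands" is a list of rows, each a list of 7 numbers: the shift along the tool's x, y, z in cm, then the turn, a rotation vector about the tool's x, y, z in rad, then the opening, from 0 (shut) to 1 (fully open). A call has 1 to 20 rows; each row is the pose to reach, as a shift and turn from the pose commanded when the call began, along the tool's axes at that moment; what a row does not reach only later rows make up. A row lasts 1/12 s, in which the tool goes at most 41.7 mm and 7.16 degrees, less where a joint would pass 70% of its speed; a pose out of reach is approached as far as the arm can. A call with a gripper value outside its range is refused whole. The fingers move at their own pace and stop on an object; "grip_force" is the grip in N (left out, the last holds). Time passes only in rows, so rows that repeat a pose let the fingers close. It gives the time, the measured TCP pose, the force and the opening at its end, in the units of the state.
- telemetry.observe(): the state, without advancing time (a new reading comes with each control period).
- grab_frame(name): name is "scene" or "top" or "wrist"; returns (picture, depth): 480x640x3 uint8, red, green, blue; 480x640 float32, mm along the optical axis (not along the pixel's ray), 0 where there is no reading.
- camera_params(name): a dict with "camera_matrix" (3x3 intrinsics, pixels), "T" (4x4, takes a point from camera to world coordinates). Camera axes: x right, y down, z forward; pixel columns grow to the right and rows downward; lengths in mm; the calibration is good to about 2 mm. A picture is of the moment at which its call begins: read the wrist's pose just before it. camera_params takes no time and is no camera call; for the wrist camera it gives the pose at the moment of the call.
- manip.finish_job(): hands the job in, once; it reports no verdict.
The state is a dict: "t": time; "qpos": joint angles; "qvel": joint speeds; "joint_torque": joint torques, N m; "eef_pos": TCP position; "eef_rot": TCP orientation; "contact_force": force on the tool from outside, world axes, zero at the start; "ft_torque": the same for the moment, N m; "finger_gap": finger opening in mm.
Only numpy, scipy, OpenCV 4.12 (cv2) and the standard library are available. Lean on these libraries where they do the work, as an engineer would, in place of code of your own. Each camera call takes 0.05 s, during which the arm holds its last target. There are 200 camera calls.

### The job

The black menu panel has slid out of the end of its wooden stand. Slide it along its groove until it is fully home against the brass end stop, then squeeze the red spring clip open, lower it well down over the top edges of the panel and the board behind it, near the middle, and let it close so that it grips both together, upright and square. Leave the cups, saucers and sugar jar where they are.

Things in the scene. Friction and masses are not known exactly. Their poses are not given: they have to be found in the camera images.
- stand: Brown wooden stand, fixed. Origin: counter level under the board's face; x to the panel side, y along the groove to the brass stop, z up. In mm: base x -60..60, y -125..100, z 0..20; upright board x -6..0, y -70..80, z 20..140; groove for the panel x 0..8.5; low lip x 8.5..16.5, y -60..80, z 20..50; brass end stop x 0..16.5, y 80..92, z 20..90. The groove's -y end is open.
- stand_top (a point): Where the clip belongs: middle of the top edges of board and panel taken together (about 14 mm thick together), at stand x +1, y 0, z 140 mm. Axes as the stand's.
- panel: Rigid black panel with a white cup picture, 7 (x) by 160 (y) by 120 mm high (z), about 110 g, standing on edge in the groove, top level with the board's. Origin: middle of its bottom edge; axes as the stand's. Home against the stop its origin is at stand y = 0; it starts 25 to 45 mm short of that (y negative). When home its free end is still 10 mm out past the board's end.
- panel_end (a point): Middle of the panel's free (-y) end face, 60 mm above its bottom edge: the face to push towards +y.
- clip: Red spring clip like a big clothes peg, 105 mm high, 40 mm wide (y), 90 g, standing jaw down. Origin: bottom centre, at the jaw tips; z up; jaw opens along x. Hinge pin at z 55 mm. Its handles spread in a V, 61 mm over the outer faces at the top; squeezed fully (10 N) they are parallel, 34 mm over all, the jaw tips 28 mm apart. An edge can go up to 35 mm deep between the jaws.
- clip_grip (a point): Between the clip's handles, 92 mm above the jaw tips: squeeze here, along the clip's x.
- clip_jaw (a joint): Turn of each clip arm, rad: 0 jaw closed and empty, 0.28 fully open; about 0.13 when gripping board and panel together.
- sugar: Amber glass sugar jar with steel cap, 64 mm wide, 110 mm high. Origin: bottom centre. Leave alone.
- saucer0: White saucer, 130 mm wide, 16 mm high, on the counter, right side. Origin: bottom centre. Leave alone.
- saucer1: The same, left side. Leave alone.
- cup0: White cup with a handle, 68 mm wide, 60 mm high, on saucer0. Origin: bottom centre. Leave alone.
- cup1: The same, on saucer1. Leave alone.
There are look-alikes about, which are no part of the job. Of the things that look like the clip, the largest one is meant. There is more than one size of the panel; the job needs the smaller.

How it is judged (in metres and radians):
On the way, in this order (a step that is already met when the one before it is completed fails the run):
1. the panel is home against the brass stop, with the clip not yet touching it (y of panel in the frame of stand above -0.005 m and angle between panel's own z axis and vertical below 0.12 rad and z of panel in the frame of stand below 0.026 m and contact force between clip and panel below 0.1 N), for 0.2 s.
2. the clip, held open, straddles the top edges (z of clip in the frame of stand below 0.13 m and y of clip in the frame of stand between -0.03 and 0.03 m and value of joint clip_jaw above 0.155 rad and horizontal distance between clip and stand_top below 0.035 m), for 0.05 s.
At the end, for the whole second after the job is handed in: Panel upright (7 deg) in its groove, within 5 mm of the stop; released clip presses on panel and board (over 1 N each, joint 0.09 to 0.17), jaw tips 10 mm or more below the top edges, within 30 mm of the middle, upright to 14 deg, square to 11 deg; all at rest (y of panel in the frame of stand above -0.005 m and angle between panel's own z axis and vertical below 0.12 rad and z of panel in the frame of stand below 0.026 m and z of clip in the frame of stand below 0.13 m and y of clip in the frame of stand between -0.03 and 0.03 m and horizontal distance between clip and stand_top below 0.035 m and contact force between clip and panel above 1 N and contact force between clip and stand above 1 N and value of joint clip_jaw between 0.09 and 0.17 rad and angle between clip's own z axis and vertical below 0.25 rad and angle between the y axis of clip and the y axis of stand, either way round below 0.2 rad and linear speed of each of clip, panel below 0.02 m/s); the robot touches nothing.
It fails at once if a cup, saucer or the sugar jar is moved over 30 mm or tipped (distance of any of sugar, saucer0, saucer1, cup0, cup1 from where it was at the start of the episode above 0.03 m or angle between any of sugar, saucer0, saucer1, cup0, cup1's own z axis and vertical above 0.3 rad).
It also fails if it takes over 59 s, if anything falls off the work surface, if the arm or the gripper's body presses on something with over 40 N, if the wrist force passes 120 N, or if a joint passes its speed limit or range.

## Working session

There is one attempt and no reset: what is moved stays moved. The work goes in short steps, Python scripts to look and compute and a tool call to move; the robot and the scene stay as the last step left them, time stands still between calls to the robot, and variables do not carry over. Pictures are saved under pics/ and viewed, about 8 in all and at most 12, crops included, and the job is handed in when it is done.

Besides the shell and the picture viewer there is one more tool, called after "Call:" by a JSON object that holds its "name" and its "arguments", one argument or row to a line. arm_command: Moves the arm, as the interface text tells. Its arguments: {"type":"object","properties":{"commands":{"type":"array","items":{"type":"array","items":{"type":"number"}}},"grip_force":{"type":"number"}},"required":["commands"]}

```bash
ls; mkdir -p pics; python3 - <<'E'
from cell import *
import cv2,numpy as np
print(telemetry.observe()); print(manip.tcp_to_grasp)
for n in("scene","top"):
    p,d=grab_frame(n); cv2.imwrite(f"pics/{n}0.png",p[:,:,::-1]); np.save(f"pics/{n}0.npy",d)
    c=camera_params(n); print(n,c)
E
```

```text
pics
{'t': 0.0, 'qpos': array([-1.34898607e+00,  3.42736725e-01,  1.52502035e+00,  1.88877148e-06,
        1.27539605e+00, -1.46006106e-01]), 'qvel': array([ 1.85859965e-04,  1.06799276e-03, -8.00865138e-04, -2.63652843e-05,
       -2.87369352e-05,  8.94722271e-04]), 'joint_torque': array([ 4.85000601e-04, -4.33684945e+01, -2.46013874e+01, -1.31477586e-04,
        7.85967131e-03,  7.64164838e-07]), 'eef_pos': array([ 188.70794408, -489.48269685,  230.61752877]), 'eef_rot': array([-2.58934574e+00,  1.77713738e+00,  1.79514897e-03]), 'contact_force': array([-0.25559666, -0.53912323,  0.83373494]), 'ft_torque': array([-0.00949414, -0.01356832,  0.0060141 ]), 'finger_gap': 85.27637812686763}
18.700000000000003
scene {'camera_matrix': array([[505.91435584,   0.        , 319.3635624 ],
       [  0.        , 505.91435584, 232.21315321],
       [  0.        ,   0.        ,   1.        ]]), 'T': array([[-5.38353074e-01,  6.14354188e-01, -5.76840445e-01,
         1.13450851e+03],
       [ 8.42711217e-01,  3.95477544e-01, -3.65287993e-01,
         4.12904173e+02],
       [ 3.71123398e-03, -6.82763827e-01, -7.30629717e-01,
         8.98130769e+02],
       [ 0.00000000e+00,  0.00000000e+00,  0.00000000e+00,
         1.00000000e+00]])}
top {'camera_matrix': array([[541.22722316,   0.        , 323.71487069],
       [  0.        , 541.22722316, 231.93837572],
       [  0.        ,   0.        ,   1.        ]]), 'T': array([[ 1.96408101e-02, -9.83396903e-01,  1.80401691e-01,
         3.47490979e+02],
       [-9.99759949e-01, -2.10699014e-02, -6.00870466e-03,
         3.22262844e+01],
       [ 9.70998740e-03, -1.80240369e-01, -9.83574667e-01,
         1.10216671e+03],
       [ 0.00000000e+00,  0.00000000e+00,  0.00000000e+00,
         1.00000000e+00]])}
```

View pics/scene0.png

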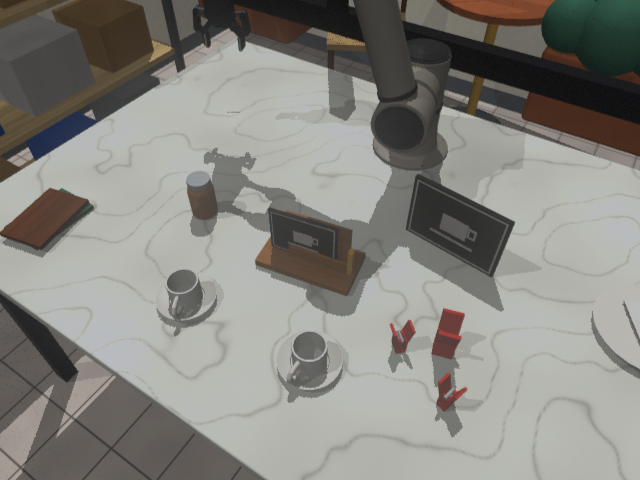

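View pics/top0.png

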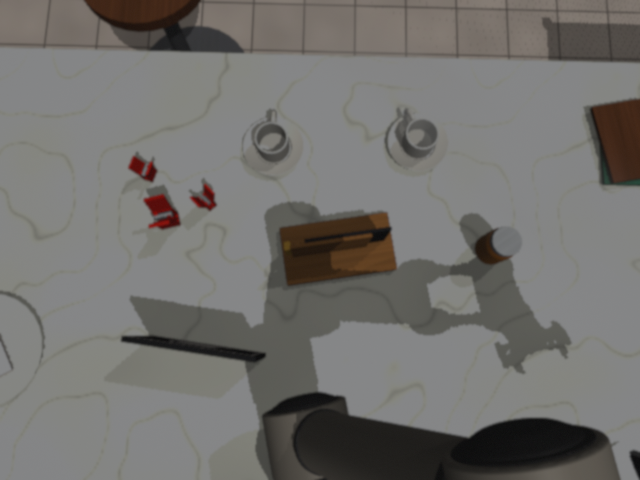

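The scene shows the stand at about (310,255) with its brass stop at (350,262), the small panel in it, and the tall clip at (448,335). In the top view the stand is at (338,248) with the stop on the left (world +y), the panel's free end at (388,235), and the large clip at (163,210). The sugar jar is to the right, at (497,245).

```bash
cat > h.py <<'E'
from cell import *
import cv2,numpy as np
def cloud(p,d,c):
    K=c["camera_matrix"];T=c["T"]
    v,u=np.mgrid[:480,:640]
    X=np.stack([(u-K[0,2])/K[0,0]*d,(v-K[1,2])/K[1,1]*d,d],-1)
    W=X@T[:3,:3].T+T[:3,3]; W[d<=0]=np.nan
    return W
def hsv(p): return cv2.cvtColor(p,cv2.COLOR_RGB2HSV)
E
python3 - <<'E'
from h import *
for n in("scene","top"):
    p=cv2.imread(f"pics/{n}0.png")[:,:,::-1].copy();d=np.load(f"pics/{n}0.npy");W=cloud(p,d,camera_params(n));H=hsv(p)
    red=((H[...,0]<6)|(H[...,0]>174))&(H[...,1]>150)&(W[...,2]>-5)
    k,l,s,_=cv2.connectedComponentsWithStats(red.astype(np.uint8))
    for i in range(1,k):
        m=l==i
        w=W[m]
        if m.sum()>60 and w[:,0].max()<1000 and w[:,0].min()>300:
            print(n,"red",s[i],np.nanmin(w,0).round(),np.nanmax(w,0).round())
            b=w[w[:,2]>80]
            if len(b)>10: print(" top pts",len(b),b.mean(0).round(1), cv2.minAreaRect(b[:,:2].astype(np.float32)))
            print(" rect", cv2.minAreaRect(w[:,:2].astype(np.float32)))
    # stand
    if n=="top": box=(slice(205,292),slice(272,402))
    else: box=(slice(200,300),slice(250,370))
    w=W[box].reshape(-1,3)
    hh=H[box].reshape(-1,3)
    m=(abs(w[:,2]-20)<4); 
    print(n,"z hist",np.histogram(w[:,2],np.arange(-10,160,10)))
    print(" base",m.sum(), cv2.minAreaRect(w[m][:,:2].astype(np.float32)), cv2.boxPoints(cv2.minAreaRect(w[m][:,:2].astype(np.float32))).round(1).tolist())
    m=(w[:,2]>125)&(w[:,2]<150); 
    if m.sum()>5: print(" top",m.sum(),w[m].mean(0), cv2.boxPoints(cv2.minAreaRect(w[m][:,:2].astype(np.float32))).round(1).tolist())
    m=(w[:,2]>70)&(w[:,2]<125)
    print(" mid",m.sum(), cv2.boxPoints(cv2.minAreaRect(w[m][:,:2].astype(np.float32))).round(1).tolist())
    m=(w[:,2]>78)&(w[:,2]<98)&(hh[:,0]>10)&(hh[:,1]>120); print(" brass?",m.sum(),np.median(w[m],0))
p=cv2.imread("pics/top0.png"); a=cv2.resize(p[200:300,270:410],None,fx=4,fy=4,interpolation=cv2.INTER_CUBIC)
b=cv2.resize(p[140:240,120:240],None,fx=4,fy=4,interpolation=cv2.INTER_CUBIC)
q=cv2.imread("pics/scene0.png"); 
c=cv2.resize(q[190:300,250:380],None,fx=3,fy=3);e=cv2.resize(q[300:420,380:480],None,fx=3,fy=3)
o=np.zeros((800,1060,3),np.uint8);o[:400,:560]=a;o[:400,570:1050]=b;o[400:730,:390]=c;o[400:760,400:700]=e
cv2.imwrite("pics/crop.png",cv2.resize(np.clip(o.astype(float)*1.4,0,255).astype(np.uint8),(795,600)))
E
```

```text
scene z hist (array([1814, 4361,  897, 1432,  243,  338,  374,  248,  256,  268,  287,
        260,  265,  260,  370,  271]), array([-10,   0,  10,  20,  30,  40,  50,  60,  70,  80,  90, 100, 110,
       120, 130, 140, 150]))
 base 1969 ((517.6600952148438, -1.890228271484375), (121.68980407714844, 225.0404052734375), 10.09777545928955) [[438.0, 98.19999694824219], [477.5, -123.30000305175781], [597.2999877929688, -102.0], [557.7999877929688, 119.5999984741211]]
 top 780 [ 5.19097476e+02 -2.88652058e-01  1.36385898e+02] [[492.20001220703125, 87.5999984741211], [523.0, -97.9000015258789], [543.4000244140625, -94.5], [512.5999755859375, 91.0]]
 mid 1457 [[489.8999938964844, 99.9000015258789], [515.7000122070312, -98.9000015258789], [542.2999877929688, -95.4000015258789], [516.5, 103.4000015258789]]
 brass? 14 [509.58077647  95.9933331   91.32221842]
top red [130 157  14  17 150] [655. 394.  36.] [680. 411.  78.]
 rect ((667.2871704101562, 402.91156005859375), (14.208438873291016, 24.18099021911621), 77.88235473632812)
top red [144 163  12  17 111] [646. 369.   8.] [671. 401.  74.]
 re
[... 701 characters left out ...]
array([-10,   0,  10,  20,  30,  40,  50,  60,  70,  80,  90, 100, 110,
       120, 130, 140, 150]))
 base 4623 ((514.9473876953125, -2.2701263427734375), (120.210205078125, 224.7105712890625), 9.626825332641602) [[436.8999938964844, 98.5], [474.5, -123.0999984741211], [593.0, -103.0], [555.4000244140625, 118.5999984741211]]
 top 758 [515.03259629  -2.04834612 138.24358805] [[493.1000061035156, 87.5], [524.5, -97.0999984741211], [538.7999877929688, -94.5999984741211], [507.5, 89.9000015258789]]
 mid 480 [[492.3999938964844, 101.0999984741211], [510.3999938964844, -97.69999694824219], [532.0999755859375, -95.69999694824219], [514.0, 103.0]]
 brass? 184 [506.88037944  40.95013718  89.16102814]
```

View pics/crop.png

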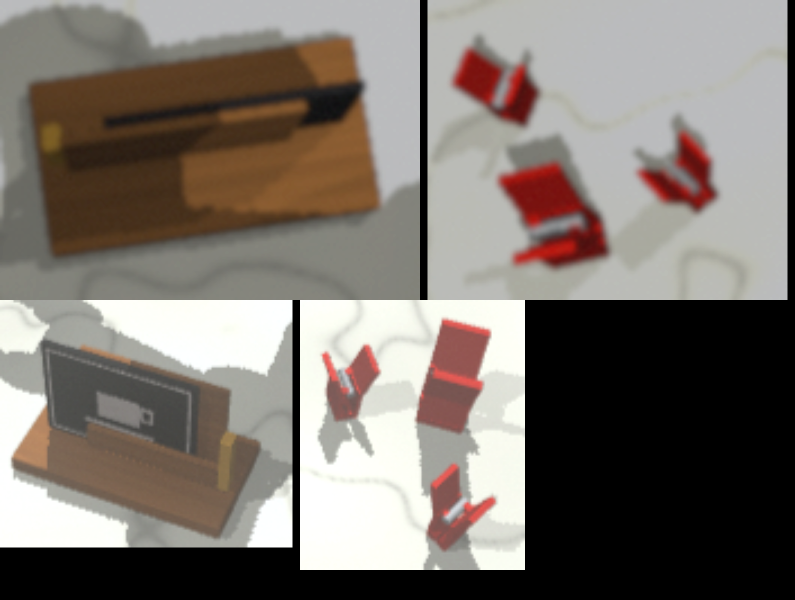

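```bash
cat >> h.py <<'E'
from scipy.spatial.transform import Rotation as R
YAW=np.radians(9.8); SO=np.array([513.9,10.2])
def st(x,y,so=SO): c,s=np.cos(YAW),np.sin(YAW); return so+np.array([c*x-s*y,s*x+c*y])
def inst(p,so=SO): d=np.array(p[:2])-so; c,s=np.cos(YAW),np.sin(YAW); return np.array([c*d[0]+s*d[1],-s*d[0]+c*d[1]])
def rel(xy,z,yaw):
    o=telemetry.observe(); T=R.from_rotvec(o["eef_rot"])
    G=R.from_euler('z',yaw)*R.from_euler('x',np.pi)
    sh=T.inv().apply(np.array([*xy,z])-o["eef_pos"])/10; rv=(T.inv()*G).as_rotvec()
    print("t",round(o["t"],2),"shift cm",sh.round(2),"turn",rv.round(3),"F",o["contact_force"].round(1),"gap",round(o["finger_gap"],1))
E
python3 - <<'E'
from h import *
print(st(4,-150),st(1,0)); rel(st(4,-150),231,YAW)
d=np.load("pics/top0.npy");W=cloud(None,d,camera_params("top"));print(W[241,506])
E
```

```text
[ 543.37305647 -136.93034678] [514.8854079  10.3702095]
t 0.1 shift cm [-2.015e+01 -4.577e+01  1.000e-02] turn [-1.000e-03  1.000e-03 -1.374e+00] F [ 0.2 -0.4 -0.9] gap 84.9
[ 518.87698674 -312.53174251  114.03589062]
```

Call:
{"name": "arm_command", "arguments": {
  "commands": [
    [-5.0,-11.4,0,0,0,-0.35,0],
    [-10.1,-22.9,0,0,0,-0.7,0],
    [-15.1,-34.3,0,0,0,-1.05,0],
    [-20.15,-45.8,0,0,0,-1.374,0],
    [-20.15,-45.8,0,0,0,-1.374,0],
    [-20.15,-45.8,0,0,0,-1.374,0],
    [-20.15,-45.8,0,0,0,-1.374,0],
    [-20.15,-45.8,0,0,0,-1.374,0],
    [-20.15,-45.8,0,0,0,-1.374,0],
    [-20.15,-45.8,0,0,0,-1.374,0],
    [-20.15,-45.8,0,0,0,-1.374,0],
    [-20.15,-45.8,0,0,0,-1.374,0],
    [-20.15,-45.8,0,0,0,-1.374,0],
    [-20.15,-45.8,0,0,0,-1.374,0],
    [-20.15,-45.8,0,0,0,-1.374,0],
    [-20.15,-45.8,0,0,0,-1.374,0],
    [-20.15,-45.8,0,0,0,-1.374,0]
  ]
}}

```text
t: 1.52
eef_pos: [542.9, -138.4, 231.3]
eef_rot: [3.13, 0.265, -0.001]
contact_force: [0.3, 0.1, 0.5]
finger_gap: -0.0
```

```bash
python3 - <<'E'
from h import *
rel(st(4,-150),75,YAW)
p,d=grab_frame("wrist");cv2.imwrite("pics/w1.png",p[:,:,::-1]);W=cloud(p,d,camera_params("wrist"))
w=W.reshape(-1,3);m=(w[:,2]>132)&(w[:,2]<148)&(abs(w[:,0]-515)<80)
q=np.array([inst(x) for x in w[m]])
print(m.sum(),q.min(0) if m.sum() else 0,q.max(0) if m.sum() else 0, np.median(w[m][:,2]))
b=(abs(w[:,2]-20)<3)&(abs(w[:,0]-515)<100)&(w[:,1]>-150)
q=np.array([inst(x) for x in w[b]]);print(len(q),np.percentile(q,[0,1,99,100],axis=0))
E
```

```text
t 1.52 shift cm [ 0.08 -0.14 15.63] turn [ 0.     0.    -0.002] F [0.3 0.1 0.5] gap -0.0
3214 [  -6.54194212 -108.27995435] [  7.69434127 -10.1808564 ] 139.55090914482042
17897 [[ -60.25612042 -125.49277532]
 [ -58.73685609 -123.90219784]
 [  58.21090724   19.31895617]
 [  59.70123467   20.77949953]]
```

View pics/w1.png

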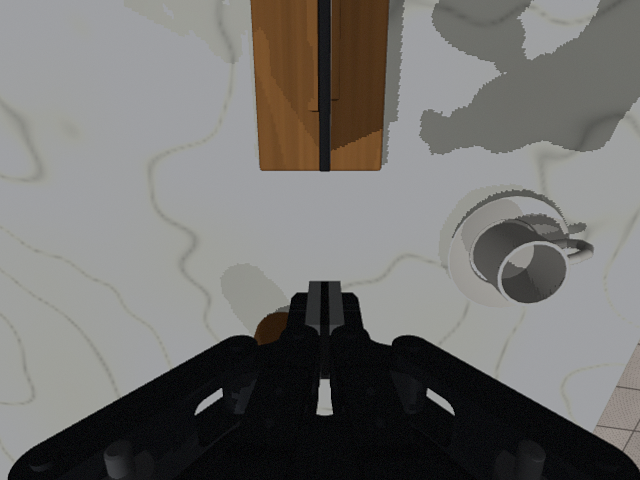

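The wrist view shows the panel's free end at (324,170), in line with the shut fingers at (324,285). The stand comes out at its given size and edges in my frame, and nothing stands on the way down.

Call:
{"name": "arm_command", "arguments": {
  "commands": [
    [0.08,-0.14,3,0,0,0,0],
    [0.08,-0.14,6,0,0,0,0],
    [0.08,-0.14,9,0,0,0,0],
    [0.08,-0.14,12,0,0,0,0],
    [0.08,-0.14,14.5,0,0,0,0],
    [0.08,-0.14,15.6,0,0,0,0],
    [0.08,-0.14,15.6,0,0,0,0],
    [0.08,-1.2,15.6,0,0,0,0],
    [0.08,-2.2,15.6,0,0,0,0],
    [0.08,-2.6,15.6,0,0,0,0],
    [0.08,-3.0,15.6,0,0,0,0],
    [0.08,-3.4,15.6,0,0,0,0],
    [0.08,-3.8,15.6,0,0,0,0],
    [0.08,-4.2,15.6,0,0,0,0],
    [0.08,-4.5,15.6,0,0,0,0],
    [0.08,-4.5,15.6,0,0,0,0]
  ]
}}

```text
t: 2.9
eef_pos: [537.8, -92.8, 76.6]
eef_rot: [3.129, 0.269, 0.004]
contact_force: [0.4, -1.4, 7.5]
finger_gap: -0.2
```

```bash
python3 - <<'E'
from h import *
o=telemetry.observe();print(inst(o["eef_pos"]),o["eef_pos"],o["contact_force"])
E
```

```text
[   6.00866774 -105.51594234] [537.78080435 -92.75351067  76.55532662] [ 0.43242879 -1.39238336  7.48940949]
```

Call:
{"name": "arm_command", "arguments": {
  "commands": [
    [-0.1,-0.3,0,0,0,0,0],
    [-0.2,-0.6,0,0,0,0,0],
    [-0.2,-0.9,0,0,0,0,0],
    [-0.2,-1.1,0,0,0,0,0],
    [-0.2,-1.25,0,0,0,0,0],
    [-0.2,-1.25,0,0,0,0,0]
  ]
}}

```text
t: 3.4
eef_pos: [533.9, -81.2, 76.7]
eef_rot: [3.128, 0.268, 0.005]
contact_force: [0.6, -2.9, 8.8]
finger_gap: -0.2
```

```bash
python3 - <<'E'
from h import *
o=telemetry.observe();print(inst(o["eef_pos"]),o["contact_force"])
p,d=grab_frame("wrist");cv2.imwrite("pics/w2.png",p[:,:,::-1])
W=cloud(p,d,camera_params("wrist"));w=W.reshape(-1,3);
for n in ("wrist","top"):
    if n=="top":
        p,d=grab_frame("top");w=cloud(p,d,camera_params("top")).reshape(-1,3)
    g=p.reshape(-1,3).max(1)<50
    q=inst(0*w[0]) if 0 else np.array([inst(x) for x in w])
    m=g&(abs(w[:,2]-139)<6)&(q[:,0]>-3)&(q[:,0]<10)&(q[:,1]<100)&(q[:,1]>-120)
    print(n,m.sum(),np.percentile(q[m],[0,1,50,99,100],axis=0).round(1))
E
```

```text
[  4.14142233 -93.50407034] [ 0.58836654 -2.89673342  8.77823202]
wrist 12315 [[ -3.  -99.4]
 [ -0.9 -84.9]
 [  3.3 -29.1]
 [  8.    5.3]
 [ 10.    7.1]]
top 189 [[ -1.7 -64.4]
 [ -1.5 -19.9]
 [  2.8  35.5]
 [  6.   76.8]
 [  6.8  77.2]]
```

View pics/w2.png

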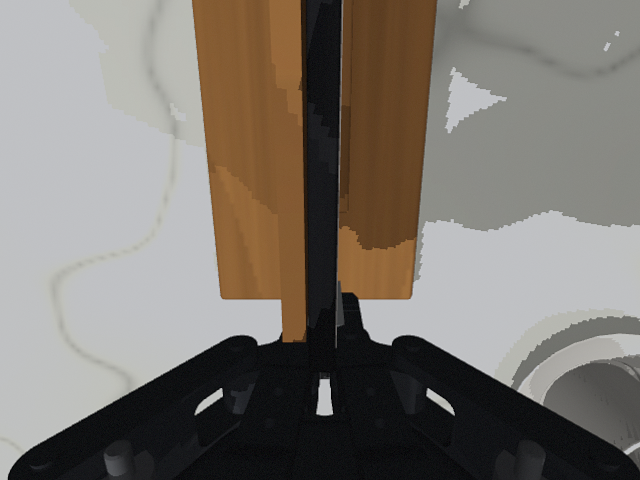

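The panel's top edge (324,330) runs under the gripper linkage and seems to be what pushes up with 9 N. I'll raise 20 mm, then finish the last few mm of the push.

Call:
{"name": "arm_command", "arguments": {
  "commands": [
    [0,0.05,-0.5,0,0,0,0],
    [0,0.1,-1.2,0,0,0,0],
    [0,0.1,-2.0,0,0,0,0],
    [0,0.1,-2.0,0,0,0,0],
    [0,-0.1,-2.0,0,0,0,0],
    [0,-0.25,-2.0,0,0,0,0],
    [0,-0.4,-2.0,0,0,0,0],
    [0,-0.5,-2.0,0,0,0,0],
    [0,-0.5,-2.0,0,0,0,0]
  ]
}}

```text
t: 4.25
eef_pos: [534.4, -79.8, 97.0]
eef_rot: [3.123, 0.268, 0.009]
contact_force: [2.9, -17.9, 5.6]
finger_gap: 0.2
```

```bash
cat > chk.py <<'E'
from h import *
o=telemetry.observe();print(round(o["t"],2),inst(o["eef_pos"]),o["eef_pos"],o["contact_force"],o["finger_gap"])
p,d=grab_frame("top");w=cloud(p,d,camera_params("top")).reshape(-1,3)
g=p.reshape(-1,3).max(1)<50;q=np.array([inst(x) for x in w])
m=g&(abs(w[:,2]-139)<6)&(q[:,0]>-3)&(q[:,0]<10)&(q[:,1]<100)&(q[:,1]>-120)
print("top",m.sum(),np.percentile(q[m],[0,1,50,99,100],axis=0).round(1),np.percentile(w[m,2],[1,50,99]))
E
python3 chk.py
```

```text
4.25 [  4.90828077 -92.1423202 ] [534.42015681 -79.7623341   97.03102892] [  2.94859187 -17.89025517   5.63959124] 0.2026975176178189
top 213 [[ -1.4 -69.1]
 [ -1.1 -67.1]
 [  3.3  27.5]
 [  6.8  76.9]
 [  7.1  77.6]] [135.07884497 139.82749586 143.77903052]
```

The force rose to 18 N with the finger at stand y -92, so the panel is against the stop. I'll back off, rise and check.

Call:
{"name": "arm_command", "arguments": {
  "commands": [
    [0,0.5,0,0,0,0,0],
    [0,2,0,0,0,0,0],
    [0,4,0,0,0,0,0],
    [0,4.5,-2.5,0,0,0,0],
    [0,4.5,-6,0,0,0,0.5],
    [0,4.5,-10,0,0,0,1],
    [0,4.5,-14,0,0,0,1],
    [0,4.5,-16,0,0,0,1],
    [0,4.5,-16,0,0,0,1]
  ]
}}

```text
t: 5.05
eef_pos: [541.5, -121.3, 260.5]
eef_rot: [3.126, 0.268, 0.013]
contact_force: [0.1, 0.1, 0.4]
finger_gap: 60.4
```

```bash
python3 chk.py; python3 - <<'E'
from h import *
p,d=grab_frame("wrist");w=cloud(p,d,camera_params("wrist")).reshape(-1,3)
q=np.array([inst(x) for x in w]);g=p.reshape(-1,3).max(1)<50
m=g&(abs(w[:,2]-139)<6)&(q[:,0]>-3)&(q[:,0]<10)
print(m.sum(),np.percentile(q[m],[0,1,50,99,100],axis=0).round(1),np.percentile(w[m,2],[1,50,99]))
print(inst((565.9,342.5)))
rel((565.9,342.5),240,np.radians(16.3))
E
```

```text
5.05 [   4.83654638 -134.25252729] [ 541.51702644 -121.27027464  260.50068536] [0.08076527 0.1168938  0.40509616] 60.36216866532015
top 254 [[ -1.3 -78.4]
 [ -0.3 -75.5]
 [  2.8   4.9]
 [  6.   75.7]
 [  6.5  77.3]] [134.87105061 139.3212478  143.64175197]
1546 [[ -0.6 -79.7]
 [ -0.6 -78.8]
 [  2.9 -28.7]
 [  6.2  13.1]
 [  6.3  13.9]] [135.80556941 137.50005889 139.18817691]
[107.80182729 318.60015071]
t 5.15 shift cm [ 10.47 -45.17   1.53] turn [ 0.    -0.    -0.114] F [-0.3  0.1 -0.2] gap 74.5
```

Panel ends at stand y -79.7 and about +78, with the top at z 138–139, so it is home. Next, a wrist look at the clip from just before it.

Call:
{"name": "arm_command", "arguments": {
  "commands": [
    [3,-4,0,0,0,0,1],
    [6,-8,0.5,0,0,-0.04,1],
    [8,-12,1,0,0,-0.08,1],
    [9,-16,1.5,0,0,-0.114,1],
    [9.5,-20,1.5,0,0,-0.114,1],
    [10,-24,1.5,0,0,-0.114,1],
    [10,-28,1.5,0,0,-0.114,1],
    [10,-31,1.5,0,0,-0.114,1],
    [10,-31,1.5,0,0,-0.114,1],
    [10,-31,1.5,0,0,-0.114,1]
  ]
}}

```text
t: 5.98
eef_pos: [583.8, 204.7, 237.6]
eef_rot: [3.109, 0.453, -0.007]
contact_force: [0.7, -0.5, -0.9]
finger_gap: 85.5
```

```bash
python3 - <<'E'
from h import *
p,d=grab_frame("wrist");W=cloud(p,d,camera_params("wrist"));H=hsv(p)
cv2.imwrite("pics/w3.png",p[:,:,::-1])
red=(((H[...,0]<6)|(H[...,0]>174))&(H[...,1]>150)&(W[...,2]>3)).astype(np.uint8)
k,l,s,_=cv2.connectedComponentsWithStats(red)
for i in range(1,k):
    if s[i,4]<300: continue
    w=W[l==i];print(s[i],w.min(0).round(),w.max(0).round())
    for a,b in((60,110),(85,110),(98,110),(5,50)):
        m=(w[:,2]>a)&(w[:,2]<b)
        if m.sum()>20: print("  ",a,b,m.sum(),cv2.minAreaRect(w[m,:2].astype(np.float32)))
rel((565.9,342.5),140,np.radians(16.3))
E
```

```text
[ 316    0   88   71 4402] [536. 316.   3.] [601. 365. 104.]
   60 110 3541 ((567.7570190429688, 341.7344055175781), (59.41518783569336, 39.159175872802734), 15.400442123413086)
   85 110 2067 ((567.937255859375, 341.0799560546875), (59.41518783569336, 37.80155944824219), 15.400442123413086)
   98 110 1280 ((568.5972290039062, 339.19757080078125), (59.473201751708984, 34.18813705444336), 16.083518981933594)
   5 50 396 ((572.0460205078125, 339.8885803222656), (27.75041389465332, 40.16155242919922), 1.1423100233078003)
[ 449    0   75   45 1614] [646. 366.   3.] [683. 403.  74.]
   60 110 396 ((664.4992065429688, 386.6806640625), (36.11682891845703, 27.937881469726562), 73.04302978515625)
   5 50 994 ((664.8836669921875, 387.92236328125), (26.04327964782715, 27.934371948242188), 73.10530090332031)
[ 346  116   51   60 1352] [583. 241.   3.] [631. 288.  74.]
   60 110 703 ((606.8280639648438, 264.41754150390625), (27.48242950439453, 42.14702224731445), 45.143619537353516)
   5 50 417 ((606.7617797851562, 264.3452453613281), (27.847183227539062, 20.049285888671875), 44.033119201660156)
t 6.03 shift cm [  2.22 -13.92   9.79] turn [0.    0.004 0.003] F [ 0.3 -0.1  0.6] gap 85.3
```

View pics/w3.png

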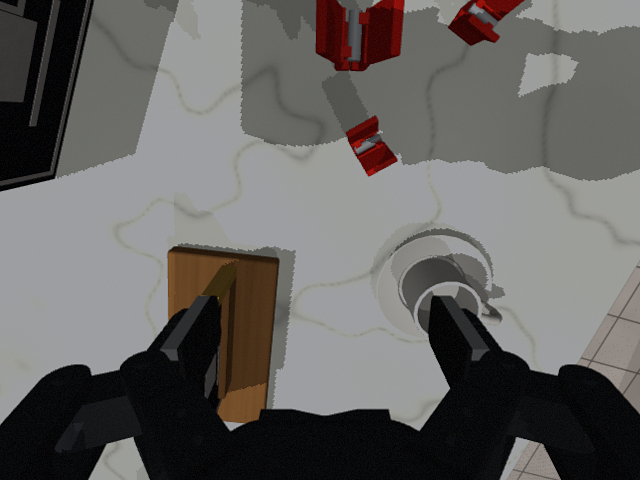

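The wrist view shows the large clip at the top (360,35), standing with its V along the tool's x. A small look-alike is at (372,145). The clip centre is about (567.5,342) at yaw 16°, height 104, which fits the sizes given.

Call:
{"name": "arm_command", "arguments": {
  "commands": [
    [0.8,-4,0,0,0,0,1],
    [1.6,-8,2,0,0,0,1],
    [2.2,-12,5,0,0,0,1],
    [2.35,-13.8,7,0,0,0,1],
    [2.35,-13.8,8,0,0,0,1],
    [2.35,-13.8,8,0,0,0,1],
    [2.35,-13.8,8,0,0,0,1]
  ],
  "grip_force": 30
}}

```text
t: 6.62
eef_pos: [569.6, 339.3, 159.3]
eef_rot: [3.109, 0.443, -0.003]
contact_force: [1.0, -0.1, 0.6]
finger_gap: 85.7
```

```bash
python3 - <<'E'
from h import *
rel((567.5,342),75,np.radians(16.0))
E
```

```text
t 6.62 shift cm [-0.1  -0.33  8.43] turn [0.001 0.002 0.004] F [ 1.  -0.1  0.6] gap 85.7
```

Call:
{"name": "arm_command", "arguments": {
  "commands": [
    [-0.05,-0.2,2,0,0,0,1],
    [-0.05,-0.25,4,0,0,0,1],
    [-0.05,-0.25,6,0,0,0,1],
    [-0.05,-0.25,7.5,0,0,0,1],
    [-0.05,-0.25,8.4,0,0,0,1],
    [-0.05,-0.25,8.4,0,0,0,1],
    [-0.05,-0.25,8.4,0,0,0,1],
    [-0.05,-0.25,8.4,0,0,0,1]
  ]
}}

```text
t: 7.28
eef_pos: [569.2, 343.3, 78.1]
eef_rot: [-3.109, -0.445, -0.005]
contact_force: [0.7, 0.4, 0.7]
finger_gap: 85.6
```

```bash
python3 - <<'E'
from h import *
rel((567.5,342),75,np.radians(16.0)); print(telemetry.observe()["eef_pos"])
E
```

```text
t 7.28 shift cm [-0.21  0.08  0.31] turn [-0.    -0.003  0.005] F [0.7 0.4 0.7] gap 85.6
[569.23853536 343.34382229  78.14124901]
```

Call:
{"name": "arm_command", "arguments": {
  "commands": [
    [-0.2,0.1,0.5,0,0,0,1],
    [-0.2,0.1,0.8,0,0,0,1],
    [-0.2,0.1,0.8,0,0,0,0.7],
    [-0.2,0.1,0.8,0,0,0,0.6],
    [-0.2,0.1,0.8,0,0,0,0.5],
    [-0.2,0.1,0.8,0,0,0,0.4],
    [-0.2,0.1,0.8,0,0,0,0.3],
    [-0.2,0.1,0.8,0,0,0,0],
    [-0.2,0.1,0.8,0,0,0,0],
    [-0.2,0.1,0.8,0,0,0,0],
    [-0.2,0.1,0.8,0,0,0,0],
    [-0.2,0.1,0.8,0,0,0,0]
  ],
  "grip_force": 30
}}

```text
t: 8.28
eef_pos: [570.1, 343.6, 72.3]
eef_rot: [-3.107, -0.446, -0.017]
contact_force: [4.5, 0.7, 11.2]
finger_gap: 34.0
```

The gripper stopped at 34.0 mm, which is fully squeezed. Lifting, then a look.

Call:
{"name": "arm_command", "arguments": {
  "commands": [
    [0,0,-1,0,0,0,0],
    [0,0,-3,0,0,0,0],
    [0,0,-6,0,0,0,0],
    [0,0,-9,0,0,0,0],
    [0,0,-12,0,0,0,0],
    [0,0,-15,0,0,0,0],
    [0,0,-18,0,0,0,0],
    [0,0,-20,0,0,0,0],
    [0,0,-20,0,0,0,0]
  ]
}}

```text
t: 9.03
eef_pos: [567.4, 342.8, 274.1]
eef_rot: [-3.107, -0.446, -0.013]
contact_force: [-0.2, 0.2, 0.2]
finger_gap: 33.2
```

```bash
cat > clip.py <<'E'
from h import *
import sys
o=telemetry.observe();print(round(o["t"],2),o["eef_pos"],o["contact_force"].round(1),"gap",round(o["finger_gap"],1))
T=R.from_rotvec(o["eef_rot"]);print("yaw",np.degrees(T.as_euler('zyx'))[0].round(2), "z",T.as_matrix()[:,2].round(3))
p,d=grab_frame("scene");W=cloud(p,d,camera_params("scene"));H=hsv(p)
cv2.imwrite(f"pics/{sys.argv[1]}.png",p[:,:,::-1])
red=(((H[...,0]<6)|(H[...,0]>174))&(H[...,1]>130)&(np.hypot(W[...,0]-o["eef_pos"][0],W[...,1]-o["eef_pos"][1])<60)&(W[...,2]>o["eef_pos"][2]-110))
w=W[red];print(len(w),"z",np.percentile(w[:,2],[0,2,98]).round(1))
v=T.inv().apply(w-o["eef_pos"])
for a in range(-60,90,10):
    m=(v[:,2]>a)&(v[:,2]<=a+10)
    if m.sum()>8:print("toolz",a,m.sum(),"x",np.percentile(v[m,0],[2,98]).round(1),"y",np.percentile(v[m,1],[2,98]).round(1))
ys,xs=np.nonzero(red);y0,x0=max(0,ys.min()-30),max(0,xs.min()-40)
cv2.imwrite(f"pics/{sys.argv[1]}.png",cv2.resize(p[y0:y0+140,x0:x0+180,::-1],None,fx=4,fy=4,interpolation=cv2.INTER_CUBIC))
E
python3 clip.py c1
```

```text
9.03 [567.41169    342.8419117  274.10162626] [-0.2  0.2  0.2] gap 33.2
yaw -16.35 z [ 0.008  0.004 -1.   ]
520 z [209.8 214.3 305.6]
toolz -40 26 x [-14.6  18.1] y [11.6 17.6]
toolz -30 38 x [-16.3  16.2] y [ 9.1 17.6]
toolz -20 22 x [-10.5  17.3] y [10.9 17.4]
toolz 10 10 x [-6.6 20.1] y [-8.6 17.1]
toolz 20 116 x [15.9 22.1] y [-17.9  17. ]
toolz 30 122 x [18.6 24.7] y [-19.   16.9]
toolz 40 102 x [22.  27.9] y [-18.7  11.6]
toolz 50 71 x [-14.1  30.7] y [-17.9  16.8]
toolz 60 10 x [-6.9 30.7] y [-18.9  13.3]
```

View pics/c1.png

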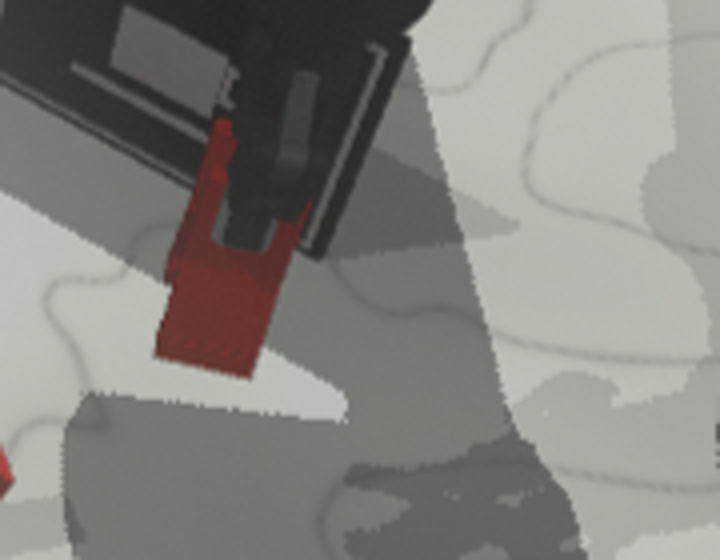

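```bash
cat > wclip.py <<'E'
from h import *
import sys
o=telemetry.observe();T=R.from_rotvec(o["eef_rot"])
p,d=grab_frame("wrist");W=cloud(p,d,camera_params("wrist"));H=hsv(p)
v=T.inv().apply((W-o["eef_pos"]).reshape(-1,3)).reshape(480,640,3)
red=(((H[...,0]<6)|(H[...,0]>174))&(H[...,1]>130)&(abs(v[...,0])<50)&(abs(v[...,1])<35)&(v[...,2]<85))
q=v[red];print(len(q))
for a in range(-60,90,10):
    m=(q[:,2]>a)&(q[:,2]<=a+10)
    if m.sum()>8:print("toolz",a,m.sum(),"x",np.percentile(q[m,0],[1,99]).round(1),"y",np.percentile(q[m,1],[2,98]).round(1))
print("max toolz",np.percentile(q[:,2],[98,99.5]))
cv2.imwrite(f"pics/{sys.argv[1]}.png",p[:,:,::-1])
E
python3 wclip.py w4
```

```text
9467
toolz -30 4701 x [-17.3  15.7] y [-22.2  15.9]
toolz -20 719 x [-16.8  15.8] y [-22.5   9.9]
toolz -10 587 x [-16.5  16.1] y [-22.4  11.4]
toolz 0 470 x [-16.4  16.4] y [-22.3   9.5]
toolz 10 1359 x [-15.3  16.1] y [-22.2  15.3]
toolz 20 242 x [-16.3  17.7] y [-22.3   6.3]
toolz 30 268 x [-19.5  21.2] y [-22.2 -10.2]
toolz 40 344 x [-22.1  24.5] y [-22.1   1.4]
toolz 50 364 x [-24.7  27.3] y [-22.   10.9]
toolz 60 378 x [-25.5  27.9] y [-22.    4.2]
toolz 70 22 x [-25.5  25. ] y [-22.  -21.3]
max toolz [63.42175425 68.39266289]
```

View pics/w4.png

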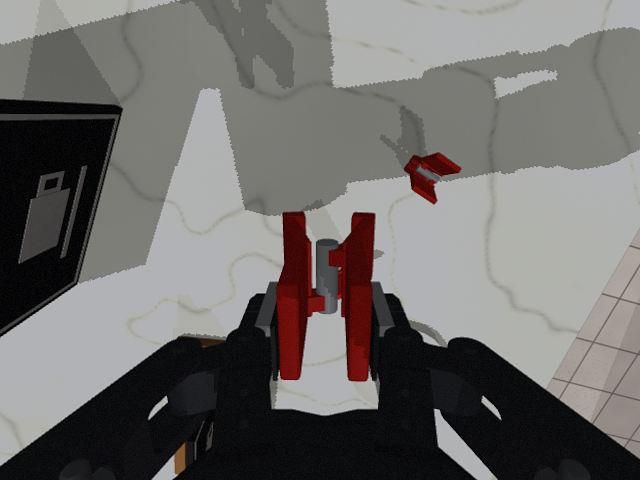

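The wrist view shows the clip held square between the pads at (325,300), jaw open and the handles parallel. Tips are at tool z about 68, with the clip's centre within 2 mm of the tool axis. Next I go above the stand.

```bash
python3 - <<'E'
from h import *
rel(st(-0.5,-1.7),270,YAW)
E
```

```text
t 9.13 shift cm [-14.41  30.55  -0.15] turn [-0.    -0.     0.114] F [ 0.5 -0.2 -0.6] gap 33.2
```

Call:
{"name": "arm_command", "arguments": {
  "commands": [
    [-0.7,1.5,0,0,0,0,0],
    [-2,4,0,0,0,0.01,0],
    [-3.5,7,0,0,0,0.03,0],
    [-5,10.5,0,0,0,0.05,0],
    [-6.6,14,0,0,0,0.07,0],
    [-8.2,17.5,0,0,0,0.09,0],
    [-9.9,21,0,0,0,0.1,0],
    [-11.6,24.5,0,0,0,0.114,0],
    [-13,27.5,0,0,0,0.114,0],
    [-14,29.6,0,0,0,0.114,0],
    [-14.4,30.5,0,0,0,0.114,0],
    [-14.4,30.5,0,0,0,0.114,0],
    [-14.4,30.5,0,0,0,0.114,0],
    [-14.4,30.5,0,0,0,0.114,0]
  ]
}}

```text
t: 10.3
eef_pos: [513.7, 10.2, 267.6]
eef_rot: [-3.129, -0.27, 0.002]
contact_force: [0.2, 0.5, -1.5]
finger_gap: 33.3
```

```bash
python3 - <<'E'
from h import *
rel(st(-0.5,-1.7),215,YAW)
E
python3 wclip.py w5; python3 chk.py
```

```text
t 10.3 shift cm [-0.03  0.18  5.26] turn [-0.001  0.001  0.001] F [ 0.2  0.5 -1.5] gap 33.3
9523
toolz -40 2602 x [-16.5  16.3] y [-21.5  15.7]
toolz -30 2311 x [-16.6  16.6] y [-22.6  15.5]
toolz -20 676 x [-15.9  16.7] y [-22.7  11.1]
toolz -10 559 x [-15.6  17.1] y [-22.6  10.7]
toolz 0 463 x [-15.4  17.2] y [-22.6  12. ]
toolz 10 1314 x [-14.4  16.7] y [-22.4  15. ]
toolz 20 224 x [-16.   19.5] y [-22.4   5.9]
toolz 30 304 x [-19.1  23.3] y [-22.4  -6.7]
toolz 40 364 x [-21.7  26.5] y [-22.4   4.5]
toolz 50 387 x [-24.2  29.1] y [-22.3  10.2]
toolz 60 303 x [-24.5  29.2] y [-22.4 -12. ]
max toolz [60.90806216 65.74334671]
10.35 [-0.07651275  0.12548545] [513.80324492  10.31063115 267.76203055] [-0.02252999 -0.23520056 -0.43878472] 33.22055658952425
top 190 [[  0.1 -78.4]
 [  0.2 -76.3]
 [  2.9  28.2]
 [  6.7  76.8]
 [  7.2  78.4]] [134.29371278 139.60939439 143.51454931]
```

View pics/w5.png

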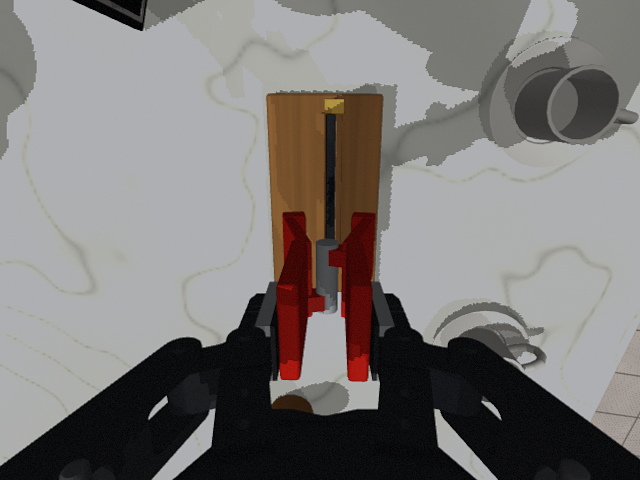

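Jaw tips straddle the panel and board line at (330,230) about 1.5 mm off centre; the panel is still against the brass stop (334,105). I'll lower with a small x correction.

Call:
{"name": "arm_command", "arguments": {
  "commands": [
    [-0.08,0.05,0.5,0,0,0,0],
    [-0.15,0.1,1.5,0,0,0,0],
    [-0.15,0.1,2.5,0,0,0,0],
    [-0.15,0.1,3.5,0,0,0,0],
    [-0.15,0.1,4.5,0,0,0,0],
    [-0.15,0.1,5.5,0,0,0,0],
    [-0.15,0.1,6.2,0,0,0,0],
    [-0.15,0.1,6.8,0,0,0,0],
    [-0.15,0.1,7.4,0,0,0,0],
    [-0.15,0.1,7.4,0,0,0,0],
    [-0.15,0.1,7.4,0,0,0,0]
  ]
}}

```text
t: 11.32
eef_pos: [512.5, 7.7, 194.2]
eef_rot: [3.13, 0.268, -0.0]
contact_force: [-0.3, 0.4, -0.8]
finger_gap: 33.3
```

```bash
python3 clip.py c2; python3 wclip.py w6|tail -5
```

```text
11.32 [512.54819918   7.6520656  194.18112406] [-0.3  0.4 -0.8] gap 33.3
yaw -9.79 z [-0. -0. -1.]
11 z [135.5 135.6 224.9]
toolz 30 292 x [-19.1  23.2] y [-22.3  -7.5]
toolz 40 368 x [-21.8  26.5] y [-22.2   4.4]
toolz 50 391 x [-24.2  29.2] y [-22.1  10.6]
toolz 60 305 x [-24.5  29.3] y [-22.2  -9.8]
max toolz [61.03551085 66.18741548]
```

View pics/c2.png

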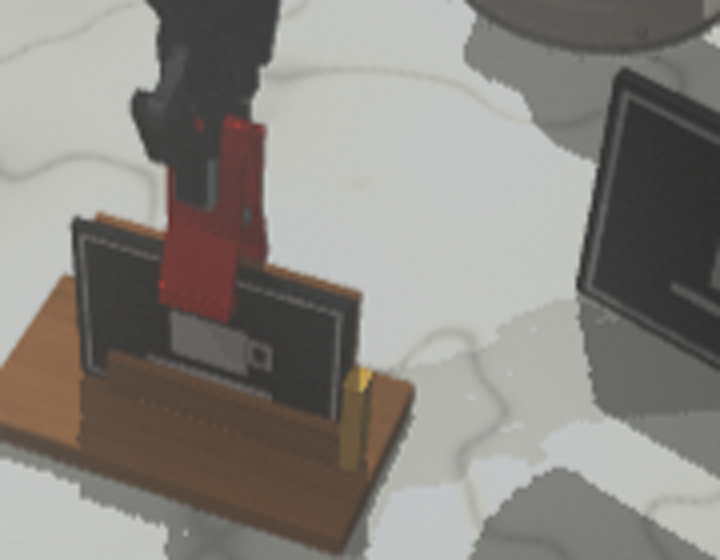

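The clip straddles panel and board at (200,270), near the middle. The panel is against the stop and no force shows. I'll lower another 14 mm.

Call:
{"name": "arm_command", "arguments": {
  "commands": [
    [0,0,0.3,0,0,0,0],
    [0,0,0.7,0,0,0,0],
    [0,0,1.1,0,0,0,0],
    [0,0,1.4,0,0,0,0],
    [0,0,1.4,0,0,0,0],
    [0,0,1.4,0,0,0,0],
    [0,0,1.4,0,0,0,0]
  ]
}}

```text
t: 12.0
eef_pos: [512.6, 7.7, 180.3]
eef_rot: [3.13, 0.268, 0.0]
contact_force: [-0.4, 0.2, -1.1]
finger_gap: 33.3
```

Call:
{"name": "arm_command", "arguments": {
  "commands": [
    [0,0,0,0,0,0,0.42],
    [0,0,0,0,0,0,0.46],
    [0,0,0,0,0,0,0.5],
    [0,0,0,0,0,0,0.54],
    [0,0,0,0,0,0,0.58],
    [0,0,0,0,0,0,0.62],
    [0,0,0,0,0,0,0.7],
    [0,0,0,0,0,0,0.85],
    [0,0,0,0,0,0,1],
    [0,0,0,0,0,0,1],
    [0,0,0,0,0,0,1],
    [0,0,0,0,0,0,1]
  ]
}}

```text
t: 13.0
eef_pos: [512.5, 7.7, 180.3]
eef_rot: [3.13, 0.268, 0.0]
contact_force: [0.3, -0.4, 0.1]
finger_gap: 85.0
```

```bash
python3 wclip.py w7; python3 chk.py
```

```text
13024
toolz -40 4436 x [-23.4  24.7] y [-22.1  15.8]
toolz -30 1906 x [-21.7  23.2] y [-22.6  14.6]
toolz -20 1524 x [-19.9  21.6] y [-22.5  14.5]
toolz -10 1250 x [-18.  20.] y [-22.4  14.4]
toolz 0 1386 x [-16.1  18.2] y [-22.4  14.2]
toolz 10 1156 x [-14.1  16.6] y [-22.3  15.8]
toolz 20 187 x [-15.1  17.6] y [-22.5 -20.2]
toolz 30 159 x [-15.8  19.4] y [-22.4 -21.1]
toolz 40 146 x [-17.5  20. ] y [-22.3 -16.1]
toolz 50 759 x [-17.3  20.1] y [-22.2  16.3]
toolz 60 106 x [-17.6  20.7] y [-22.2 -21.6]
max toolz [57.81067188 62.30836425]
13.05 [-1.77453933 -2.24919287] [512.53418892   7.68158413 180.28434658] [0.04190179 0.19312606 0.34045292] 85.53317644829194
top 123 [[ -2.9 -69.6]
 [ -2.9 -69.1]
 [  2.   33.2]
 [  5.6  65.7]
 [  5.6  66.4]] [135.84959452 139.68959565 143.60350501]
```

View pics/w7.png

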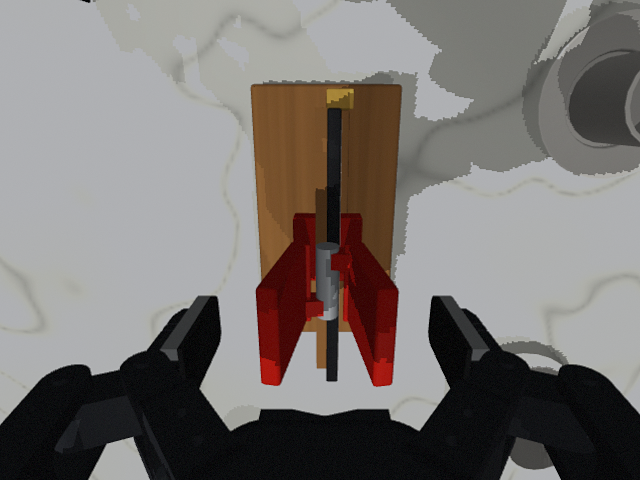

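The clip is closed on panel and board, square and upright at (327,290); the panel is still at the brass stop (338,98); and both fingers are clear of the handles. Retreating straight up.

Call:
{"name": "arm_command", "arguments": {
  "commands": [
    [0,0,-1,0,0,0,1],
    [0,0,-3,0,0,0,1],
    [0,0,-6,0,0,0,1],
    [0,0,-9,0,0,0,1],
    [0,0,-12,0,0,0,1],
    [0,0,-14,0,0,0,1],
    [0,0,-14,0,0,0,1],
    [0,0,-14,0,0,0,1],
    [0,0,-14,0,0,0,1]
  ]
}}

```text
t: 13.85
eef_pos: [512.1, 7.7, 319.8]
eef_rot: [-3.13, -0.268, 0.002]
contact_force: [-0.6, 0.7, 0.2]
finger_gap: 85.6
```

```bash
python3 chk.py; python3 - <<'E'
from h import *
p,d=grab_frame("scene");W=cloud(p,d,camera_params("scene"));H=hsv(p)
red=((H[...,0]<6)|(H[...,0]>174))&(H[...,1]>130)&(np.hypot(W[...,0]-515,W[...,1]-10)<60)&(W[...,2]>80)
w=W[red];q=np.array([inst(x) for x in w])
print("clip z",np.percentile(w[:,2],[0.5,2,99.5]).round(1),"stand xy",np.percentile(q,[1,99],axis=0).round(1))
ys,xs=np.nonzero(red);y0,x0=max(0,ys.min()-40),max(0,xs.min()-70)
cv2.imwrite("pics/end.png",cv2.resize(p[y0:y0+140,x0:x0+180,::-1],None,fx=4,fy=4,interpolation=cv2.INTER_CUBIC))
E
```

```text
13.85 [-2.19956495 -2.10652386] [512.09108169   7.7498279  319.8153124 ] [-0.63479542  0.72818348  0.18871198] 85.59090802397513
top 131 [[ -1.1 -78. ]
 [ -1.  -77.4]
 [  2.   33.5]
 [  5.1  77.1]
 [  5.4  79.3]] [136.30837971 139.81465372 143.86501486]
clip z [126.7 168.3 217.2] stand xy [[-25.  -19. ]
 [ 23.7  17.1]]
```

View pics/end.png

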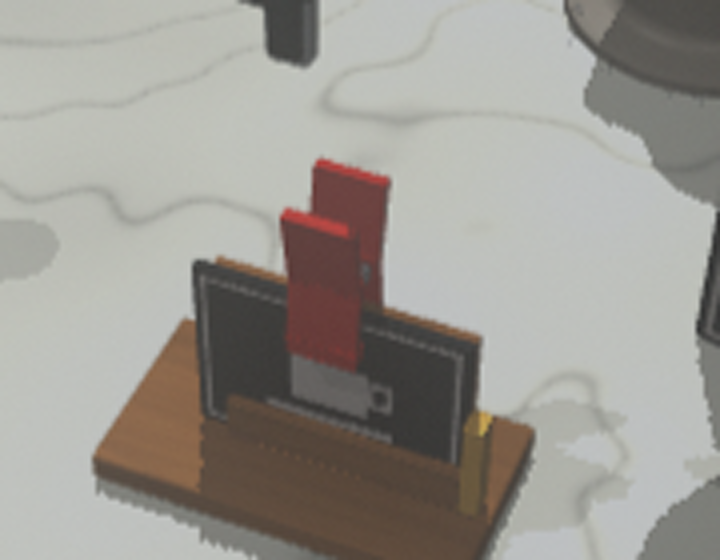

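The clip grips both at (325,290), upright and near the middle, and the panel is at the stop (475,440). The clip top at z 217 puts the tips at about 112 mm, 28 mm below the edge. Handing in.

```bash
python3 -c "
from cell import *
print(manip.finish_job())"
```

```text
the job is handed in; nothing more can be done
None
```

The job is done and handed in at about 14 s of the 59 s allowed; no verdict came back. I pushed the panel home against the brass stop, then squeezed the large red clip, lowered it over panel and board, released it and lifted the arm clear.

**Last checks:**
- **Panel:** it spans about -78 to +79 mm along the groove, where ±80 is home, with its top level with the board. Earlier, the push force had risen to 18 N against the stop.
- **Clip:** it stands within about 2 mm of the middle, upright and square. Its top at z 217 mm puts the jaw tips about 28 mm below the top edges.
- **Not measured:** I did not read the clip's grip force or jaw angle. I judged that it grips from the handles spreading evenly when released.
- **Cups, saucers and sugar jar:** the arm stayed clear of them. I did not re-measure their positions at the end.

**One disagreement:** during the first push, the gripper saw up to 9 N upward, probably from its linkage rubbing the panel's top edge. I raised it 20 mm before finishing the push.

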